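# Take the scoop out of a leaning storage jar and screw its lid home

### The job

Close the open jar in the leaning rack: take the wooden scoop out of it and put it in the free, larger bay of the washing-up caddy, then set the blue lid squarely on the jar's mouth, turn it back a little until it drops into the thread, and screw it on clockwise until it stops tight, with its grip bar square to the jar. Leave the jar seated in the rack, do not shift or knock over the other things, and let go of everything.

Things in the scene. Friction and masses are not known exactly. Their poses are not given: they have to be found in the camera images.
- jar_mouth (a point): Centre of the open jar's rim. White jar, 84 mm square, blue stripe, standing loose in one of the rack's two bays, leaning 28 deg towards the robot. z = jar axis, out of the mouth; x, y square to its sides, y along the rack. Rim 116 mm above the jar's foot; neck 62 mm outside, tapering by 2.3 mm all round over its last 6 mm, 53 mm inside, 28 mm tall; four-start right-hand thread, 69 mm.
- lid_grip (a point): Grasp point of the loose blue lid: on its axis in the grip bar (62 mm along x, 20 mm wide in y, 33 mm high), 21 mm above the lid's flat top, 10 mm below the bar's top, 47 mm above its foot. z = lid axis, up. Lid 79 mm across, skirt 21 mm deep, four lugs inside, their undersides 20 mm below the cover, 1.2 mm play round the neck. Lies bar up on a cork coaster 8 mm thick. About 120 g.
- lid_seat (a point): Centre of the underside of the lid's cover, 26 mm under lid_grip; on jar_mouth when closed. Thread: 7.8 mm a quarter turn, 1.3 mm axial play. Home: bar square to the jar (any of 4 ways) within 3 deg. 76 to 90 deg anticlockwise of home (seen from above the mouth) the lugs drop into the thread; 60 deg from home they lie on the ridges, this point 11.5 mm above the rim, 0.087 mm higher per deg up to 70.
- scoop_grip (a point): Grasp point on the dark wooden scoop that stands in the open jar and leans on its lower side: on the handle, 20 mm below its upper end, about 31 mm out of the mouth. z runs up the handle. Handle 14 mm wide (y), 10 mm thick (x); scoop 160 mm long, flat blade 34 mm wide, 10 mm thick, 44 mm long. About 30 g. Stand it on the jar's axis before pulling it 125 mm out, or the blade catches in the jar.
- scoop_center (a point): Middle of the scoop's length, 60 mm below scoop_grip along the handle, 80 mm above its lower end.
- caddy: Grey washing-up caddy, open box 114 (its x) x 247 (its y) x 143 mm high, origin at the middle of its underside, floor 6 mm, walls 2 mm; divider at y = -11 mm. Soap bottle 191 mm tall and a pad stand in the smaller bay (-y side). Loose, 0.8 kg.
- caddy_bay (a point): Middle of the opening of the caddy's free, larger bay (108 by 130 mm), level with the rim, 143 mm above the worktop.
- closed_jar_top (a point): Top of the grip bar of the second jar, closed with a terracotta lid of the same size as the blue one, in the other bay of the rack, 103 mm beside the open jar, same lean. This point lies 36 mm above its rim. A bystander.
- salt_shaker: Salt shaker, 44 mm across, 90 mm tall, standing beside the lid; origin at the middle of its foot. A bystander.
- spice_tin: White round tin, 65 mm across, 62 mm tall, standing beside the lid; origin at the middle of its foot. A bystander.
- pepper_mill: Dark wooden pepper mill, 58 mm across, 150 mm tall, at the back left; origin at the middle of its foot. A bystander.
- jar_rack: Fixed wooden rack, 206 mm (its y) by 128 mm, two bays side by side, tray walls 45 mm up the jars; origin at the middle of its underside on the worktop, its x points away from the robot. Its middle lies between the two jars.

How it is judged (in metres and radians):
At the end, for the whole second after the job is handed in: The lid is screwed home on the jar: cover within 1 mm of the rim, level within 2.3 deg, bar square to the jar within 11 deg; the jar still seated in the rack (mouth within 15 mm of its start); the scoop inside the caddy's larger bay, its middle under 110 mm above the caddy's underside (z of lid_seat in the frame of jar_mouth between -0.003 and 0.001 m and distance between lid_seat and jar_mouth below 0.004 m and angle between the z axis of lid_seat and the z axis of jar_mouth, either way round below 0.04 rad and (angle between the x axis of lid_seat and the x axis of jar_mouth, either way round below 0.2 rad or angle between the x axis of lid_seat and the y axis of jar_mouth, either way round below 0.2 rad) and distance of jar_mouth from where it was at the start of the episode below 0.015 m and x of scoop_center in the frame of caddy between -0.056 and 0.056 m and y of scoop_center in the frame of caddy between -0.011 and 0.121 m and z of scoop_center in the frame of caddy below 0.11 m); the robot touches nothing.
It fails at once if the closed jar is shifted by over 20 mm (distance of closed_jar_top from where it was at the start of the episode above 0.02 m).
It fails at once if the caddy is shifted by over 40 mm (distance of caddy from where it was at the start of the episode above 0.04 m).
It fails at once if the salt shaker, spice tin or pepper mill is shifted by over 40 mm or tipped by over 23 deg (distance of any of salt_shaker, spice_tin, pepper_mill from where it was at the start of the episode above 0.04 m or angle between any of salt_shaker, spice_tin, pepper_mill's own z axis and vertical above 0.4 rad).
It also fails if it takes over 64 s, if anything falls off the work surface, if the arm or the gripper's body presses on something with over 40 N, if the wrist force passes 120 N, or if a joint passes its speed limit or range.

### The arm

A 6-joint arm with a two-finger parallel gripper is mounted at the origin on a cart in front of the work surface, level with it; the furniture and walls round the work are solid. World frame = base frame: x ahead of the robot, y to its left, z up, the work surface at z = 0. Lengths are in mm, angles in rad, forces in N, time in s.
With the tool pointing down it reaches from about 350 to 975 mm from the base axis. Payload 7.1 kg.
Tool frame: the origin (TCP) lies midway between the tips of the shut fingers; the grasp point (between the pads) lies 19 mm behind it (ctrl.grasp_offset is the distance from the TCP to the grasp point, in mm); z points along the fingers, y is the line along which they close (so a half turn about z gives the same grasp; the last joint's range is limited). The gripper opens to 88 mm and grips with 3 to 60 N. Pads are 20 mm wide; open, the fingers measure 115 mm over their backs; the gripper's body (75 mm by 178 mm) begins 61 mm behind the grasp point.
Start: joints at [-1.316, 0.423, 1.63, -0, 1.089, -0.019], TCP at [169.013, -601.697, 222.675] pointing down, gripper open.
Joint ranges: [-3, 3], [-0.9, 2.11], [0.09, 2.58], [-1.31, 4.45], [0.11, 2.69], [-2.54, 2.54]. Speed limits (rad/s): [2.39, 2.39, 3.01, 3.14, 3.14, 3.14].

### API

Orientations are given as a rotation vector (axis times angle).
In Python, from workcell import sensors, viewer, ctrl gives the robot as it stands. The module is installed in compiled form; this text tells all that it offers.
- The arm moves only by the shell command python3 -m handwheel 'ROWS'. ROWS is JSON, a list of rows, each a list of 7 numbers: the shift along the tool's x, y, z in mm, then the turn, a rotation vector about the tool's x, y, z in rad, then the closure, from 0 (fully open) to 1 (shut). In form: [[x, y, z, rx, ry, rz, jaw], ...]. A call has 1 to 10 rows; each row shifts and turns the commanded pose from where the row before left it, along the tool's axes as they then stand; what a row does not reach is not made up. A row lasts 1/8 s, in which the tool goes at most 62.5 mm and 10.7 degrees, less where a joint would pass 70% of its speed; a pose out of reach is approached as far as the arm can. A call is refused whole if a number of a shift passes 62.5 or a number of a turn 0.188, either way. A call with a gripper value outside its range is refused whole. The fingers move at their own pace and stop on an object; the grip force is fixed at half the most. Time passes only in rows, so rows that do not move let the fingers close. It gives the time, the measured TCP pose, the force, the opening and the grip force at its end, in the units of the state.
- sensors.get_obs(): the state, without advancing time (a new reading comes with each control period).
- viewer.get_image(name): name is "scene" or "side" or "wrist"; returns a dict with "frame" (480x640x3 uint8, blue, green, red), "fov_y" (degrees; the focal length in pixels is half the picture's height over the tangent of half this angle, whatever the lens; pixels are square), "cx", "cy" (the principal point, pixels), "distortion" ([k1, k2, p1, p2, k3] as OpenCV has them; the pictures are not rectified), "R" (3x3) and "t" (3): a world point X has camera coordinates R X + t. Camera axes: x right, y down, z forward; pixel columns grow to the right and rows downward; lengths in mm; the calibration is good to about 2 mm. A picture is of the moment at which its call begins. There is no depth.
- ctrl.close_job(): hands the job in; it is judged then, once.
The state is a dict: "t": time; "qpos": joint angles; "qvel": joint speeds; "joint_torque": joint torques, N m; "ee_pos": TCP position; "orientation": TCP orientation; "ft_force": force on the tool from outside, world axes, zero at the start; "moment": the same for the moment, N m; "width": finger opening in mm; "grasp_force": force on a finger pad.
Only numpy, scipy, OpenCV 4.12 (cv2) and the standard library are available. Lean on these libraries where they do the work, as an engineer would, in place of code of your own. Each camera call takes 0.05 s, during which the arm holds its last target. There are 200 camera calls.

## Working session

There is one attempt and no reset: what is moved stays moved. The work goes in short steps, Python scripts to look and compute and a shell command to move; the robot and the scene stay as the last step left them, time stands still between calls to the robot, and variables do not carry over. Pictures are saved under pics/ and viewed, at most 10 in all, crops included, and the job is handed in when it is done.

```bash
mkdir -p pics; python3 - <<'E'
from workcell import sensors, viewer, ctrl
import cv2,pickle
o=sensors.get_obs(); print(o); print(ctrl.grasp_offset)
for n in ("scene","side","wrist"):
    d=viewer.get_image(n); cv2.imwrite(f"pics/{n}0.png",d["frame"]); pickle.dump(d,open(f"pics/{n}0.pkl","wb"))
    print(n,d["fov_y"],d["cx"],d["cy"],d["distortion"],d["R"],d["t"])
E
```

```text
{'t': 0.0, 'qpos': array([-1.31601290e+00,  4.23844655e-01,  1.63069337e+00, -1.55533121e-05,
        1.08860883e+00, -1.90241012e-02]), 'qvel': array([-0.00021007, -0.00038885,  0.00028106, -0.00031857,  0.00139766,
        0.00020578]), 'joint_torque': array([-2.40877627e-03, -5.44633448e+01, -2.73673189e+01,  6.42096880e-02,
        2.27437005e-02, -1.38492123e-04]), 'ee_pos': array([ 168.86320082, -601.16931341,  221.89800155]), 'orientation': array([-3.11066881e+00, -4.28554411e-01,  3.08452602e-04]), 'ft_force': array([0.37843719, 0.04152774, 0.67319669]), 'moment': array([ 0.01396935, -0.01457321, -0.03093202]), 'grasp_force': 0.0, 'width': 87.91333947516918}
18.700000000000003
scene 51.272964534126146 321.4915087557071 242.89105198529094 [-0.06399069  0.          0.          0.          0.        ] [[ 0.76934275 -0.63881345  0.00539583]
 [-0.4288123  -0.52265581 -0.73685203]
 [ 0.47353115  0.56457797 -0.67603252]] [-439.28241601  358.12243957  641.05147877]
side 55.657472299030104 324.3813363732114 236.21745072517623 [-0.11476482  0.          0.          0.          0.        ] [[-0.99903856  0.04026427 -0.01734205]
 [ 0.03982774  0.66824836 -0.74287137]
 [-0.01832238 -0.74284784 -0.66920952]] [ 566.95179957   37.10765671 1032.01072453]
wrist 62.03199555401549 323.2678117863417 241.5289454939229 [-0.09168143  0.          0.          0.          0.        ] [[ 0.27058284 -0.96269612 -0.00105137]
 [-0.92425029 -0.2600822   0.27949715]
 [-0.26934426 -0.0746554  -0.96014595]] [-623.60200611  -32.24667937  391.61176118]
```

View pics/scene0.png

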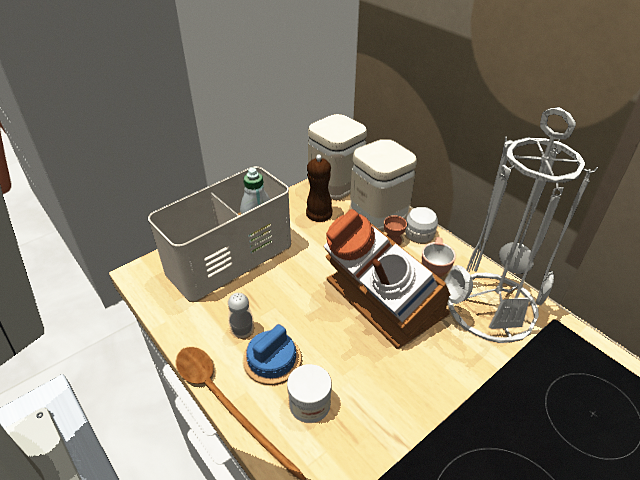

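View pics/side0.png

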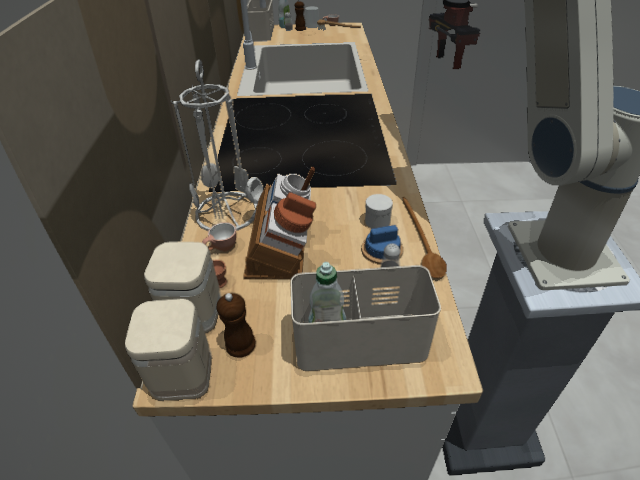

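Scene: caddy at (220,230), blue lid (271,350), shaker (240,312), tin (310,393), open jar mouth (393,272) with scoop, closed jar (351,235), mill (318,188). The side view shows the same things from the opposite end. I'll enlarge both.

```bash
python3 - <<'E'
import cv2
a=cv2.imread("pics/scene0.png")[200:425,220:460]; cv2.imwrite("pics/sc1.png",cv2.resize(a,None,fx=2.5*1.04,fy=2.5*1.04,interpolation=cv2.INTER_CUBIC) if 0 else cv2.resize(a[:200],None,fx=3,fy=3,interpolation=cv2.INTER_CUBIC))
b=cv2.imread("pics/side0.png")[160:310,240:440]; cv2.imwrite("pics/sd1.png",cv2.resize(b,None,fx=4,fy=4,interpolation=cv2.INTER_CUBIC))
E
```

```text
(no output)
```

View pics/sc1.png

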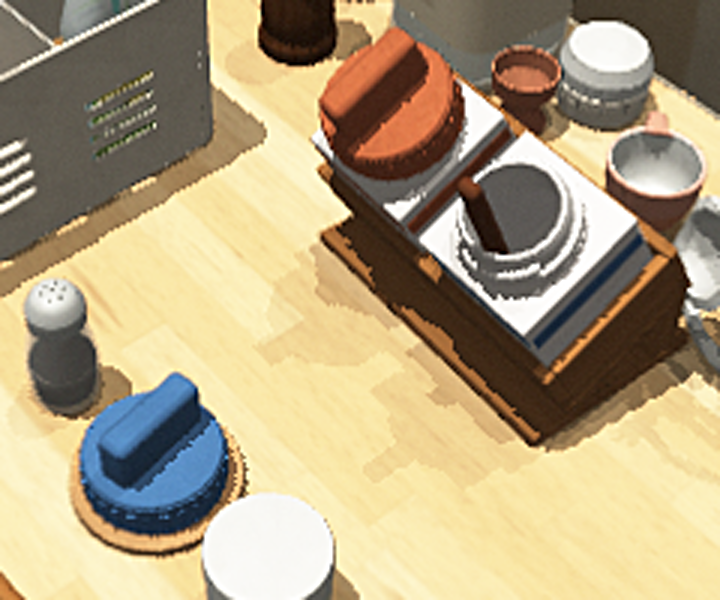

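View pics/sd1.png

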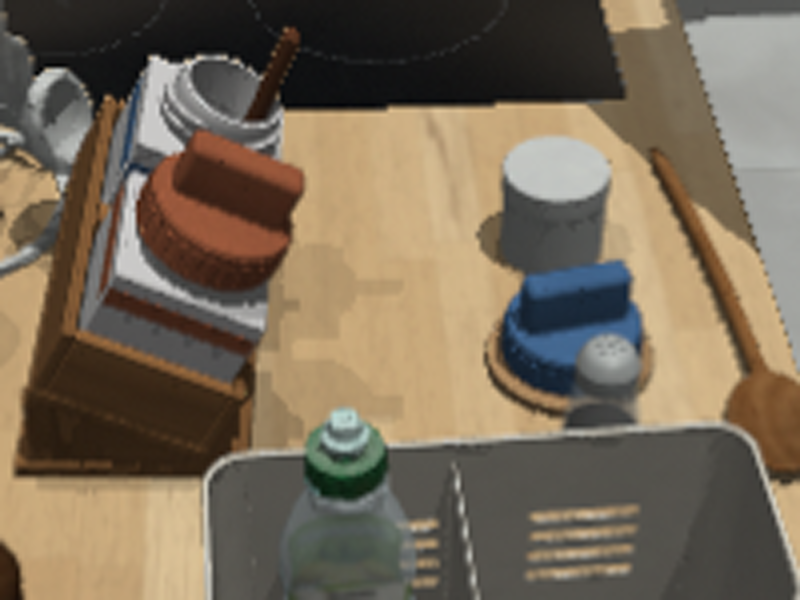

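Scoop tip is at sc1 (470,185) / sd1 (291,33); mouth (521,211) / (218,93); blue bar top centre (150,415) / (577,280); terracotta bar top centre (371,78) / (245,160). Triangulating.

```bash
cat > h.py <<'E'
import numpy as np,cv2,pickle
from scipy.optimize import least_squares
def cam(d):
    f=240/np.tan(np.radians(d["fov_y"])/2)
    K=np.array([[f,0,d["cx"]],[0,f,d["cy"]],[0,0,1]]); return K,np.array(d["distortion"],float),np.array(d["R"]),np.array(d["t"],float)
def ray(d,p):
    K,D,R,t=cam(d); u=cv2.undistortPoints(np.array([[p]],float),K,D)[0,0]
    v=R.T@np.array([u[0],u[1],1]); return -R.T@t, v/np.linalg.norm(v)
def proj(d,X):
    K,D,R,t=cam(d); return cv2.projectPoints(np.atleast_2d(np.array(X,float)),cv2.Rodrigues(R)[0],t,K,D)[0][:,0]
def tri(obs):
    A=0;b=0
    for d,p in obs:
        c,v=ray(d,p); P=np.eye(3)-np.outer(v,v); A=A+P; b=b+P@c
    X=np.linalg.solve(A,b); return X,[np.round(proj(d,X)[0]-p,1).tolist() for d,p in obs]
def onz(d,p,z):
    c,v=ray(d,p); return c+v*(z-c[2])/v[2]
def load(n): return pickle.load(open(f"pics/{n}.pkl","rb"))
E
python3 - <<'E'
from h import *
S=load("scene0");D=load("side0")
s=lambda u,v:(220+u/3,200+v/3)
e=lambda u,v:(240+u/4,160+v/4)
P=dict(mouth=(s(521,211),e(218,93)),scooptip=(s(470,185),e(291,33)),bartop=(s(150,415),e(577,280)),
 barL=(s(110,450),e(628,270)),barR=(s(190,380),e(524,290)),
 tbartop=(s(371,78),e(245,160)),tL=(s(328,115),e(302,186)),tR=(s(411,40),e(190,140)),
 tin=(s(268,548),e(556,170)),shaker=(s(56,295),e(606,348)),mouthrimR=(s(521,211),e(218,93)))
for k,(a,b) in P.items():
    X,r=tri([(S,a),(D,b)]); print(k,X.round(1),r)
print("scene caddy",[onz(S,p,143)[:2].round().tolist() for p in [(151,217),(262,167),(290,185),(181,240),(213,192),(240,216)]])
print("side caddy",[onz(D,p,143)[:2].round().tolist() for p in [(292,277),(432,267),(437,311),(293,322),(353,275)]])
print("rack base s",[onz(S,p,0)[:2].round().tolist() for p in [s(322,235),s(538,442)]],[onz(D,p,0)[:2].round().tolist() for p in [e(15,473),e(250,470)]])
print("mill",onz(S,(319,216),0),onz(D,(240,352),0))
E
```

```text
mouth [ 626.2 -110.   142.2] [[0.5, -0.3], [0.4, 0.2]]
scooptip [ 585.7 -106.8  183.1] [[-0.4, 0.2], [-0.3, -0.2]]
bartop [432.  -38.5  57.5] [[-0.6, 0.2], [-0.4, -0.1]]
barL [402.6 -44.2  58.6] [[-0.8, 0.3], [-0.5, -0.1]]
barR [462.3 -32.8  56.8] [[-0.6, 0.2], [-0.4, -0.1]]
tbartop [610.4  -7.6 173.4] [[0.1, -0.1], [0.1, 0.1]]
tL [582.9  -3.6 159. ] [[-0.2, 0.1], [-0.2, -0.1]]
tR [637.3  -8.8 186.5] [[-0.0, 0.0], [-0.0, -0.0]]
tin [ 430.4 -139.7   56.8] [[-0.6, 0.3], [-0.4, -0.1]]
shaker [429.8  43.2  82.2] [[-0.5, 0.2], [-0.4, -0.1]]
mouthrimR [ 626.2 -110.   142.2] [[0.5, -0.3], [0.4, 0.2]]
scene caddy [[390.0, 251.0], [629.0, 255.0], [635.0, 171.0], [402.0, 163.0], [511.0, 245.0], [512.0, 154.0]]
side caddy [[629.0, 173.0], [379.0, 163.0], [392.0, 263.0], [626.0, 271.0], [522.0, 174.0]]
rack base s [[622.0, 44.0], [613.0, -156.0]] [[746.0, 38.0], [617.0, 42.0]]
mill [729.65657933 199.66909782   0.        ] [ 7.36299466e+02  2.28008945e+02 -1.13686838e-13]
```

```bash
python3 - <<'E'
from h import *
from scipy.spatial.transform import Rotation as Ro
W=load("wrist0")
K,D,R,t=cam(W); p=np.array([168.86,-601.17,221.9]); T=Ro.from_rotvec([-3.11066881e+00,-4.28554411e-01,3.08e-4]).as_matrix()
print(T.round(3)); print("cam centre in tool",(T.T@(-R.T@t-p)).round(1)); print("cam axes in tool",(T.T@R.T).round(3))
# target view pose: want yaw so that tool y = +x world, at (430,-60,330)
T2=np.array([[0,1,0],[1,0,0],[0,0,-1.]])  # tool x=+y world, y=+x world
d=np.array([470,-75,330])-p
print("shift in tool",T.T@d,"turn",Ro.from_matrix(T.T@T2).as_rotvec())
E
```

```text
[[ 0.963  0.27  -0.   ]
 [ 0.27  -0.963  0.002]
 [ 0.    -0.002 -1.   ]]
cam centre in tool [  78.6   -0.7 -162.5]
cam axes in tool [[ 0.    -0.96  -0.28 ]
 [ 1.     0.     0.001]
 [-0.001 -0.28   0.96 ]]
shift in tool [ 432.20271862 -425.30566893 -107.43219487] turn [-1.31948465e-03 -1.02160754e-03 -1.29698130e+00]
```

```bash
python3 -m handwheel '[[20,-20,-30,0,0,0,0],[44,-40,-10,0,0,0,0],[44,-40,-10,0,0,0,0],[44,-40,-10,0,0,0,0],[44,-40,-10,0,0,0,0],[44,-40,-10,0,0,0,0],[44,-40,-10,0,0,0,0],[44,-40,-10,0,0,0,0],[44,-40,-10,0,0,0,0],[44,-40,0,0,0,0,0]]'; python3 -m handwheel '[[44,-37,0,0,0,-0.1,0],[0,0,0,0,0,-0.185,0],[0,0,0,0,0,-0.185,0],[0,0,0,0,0,-0.185,0],[0,0,0,0,0,-0.185,0],[0,0,0,0,0,-0.185,0],[0,0,0,0,0,-0.185,0],[0,0,0,0,0,-0.087,0],[0,0,0,0,0,0,0]]'
cat > snap.py <<'E'
import sys
from workcell import sensors, viewer
from h import *
n=sys.argv[1]; d=viewer.get_image(n); cv2.imwrite(f"pics/{sys.argv[2]}.png",d["frame"]); d["obs"]=sensors.get_obs(); pickle.dump(d,open(f"pics/{sys.argv[2]}.pkl","wb"))
o=d["obs"]; print(o["t"],o["ee_pos"].round(1),o["orientation"].round(4),o["qpos"].round(3),o["width"],o["ft_force"].round(1))
E
python3 snap.py wrist w1
```

```text
t: 1.4
ee_pos: [467.9, -121.7, 333.6]
orientation: [3.111, 0.429, 0.003]
ft_force: [0.3, -1.6, -0.3]
width: 87.5
grasp_force: 0.0
t: 2.52
ee_pos: [499.0, -75.8, 332.5]
orientation: [-2.222, -2.22, 0.0]
ft_force: [-0.5, -0.5, -1.2]
width: 87.8
grasp_force: 0.0
2.575 [499.  -75.8 332.5] [-2.2234e+00 -2.2192e+00  3.0000e-04] [-0.174  0.125  1.772  0.     1.245 -0.172] 87.63688192093544 [-0.5  0.3  0. ]
```

View pics/w1.png

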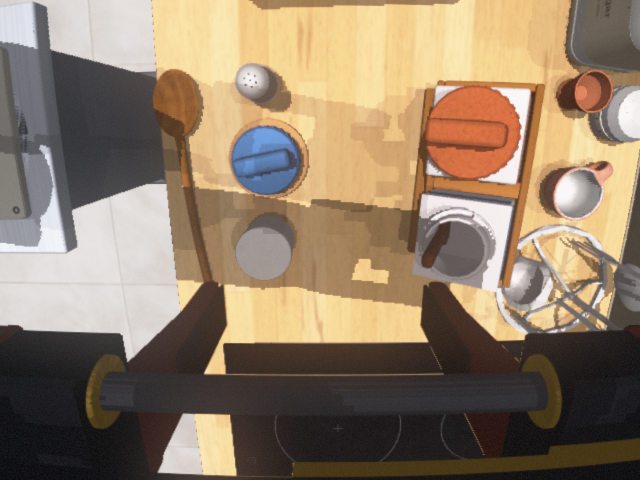

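The wrist view shows the lid (267,160), tin (264,246), shaker (255,83), open jar mouth (462,242) with the scoop (436,243), and the terracotta lid (472,133). Enlarging.

```bash
python3 - <<'E'
import cv2
a=cv2.imread("pics/w1.png"); l=cv2.resize(a[110:210,215:315],None,fx=3.6,fy=3.6,interpolation=cv2.INTER_CUBIC); j=cv2.resize(a[75:295,405:550],None,fx=2.7,fy=2.7,interpolation=cv2.INTER_CUBIC)
import numpy as np
j=cv2.resize(a[180:300,405:525],None,fx=3.6*1.2,fy=3.6*1.2,interpolation=cv2.INTER_CUBIC)[:518]
k=np.zeros((518,800,3),np.uint8); k[:360,:280]=l[:,40:320]; k[:,280:798]=j; j=None
j=cv2.convertScaleAbs(k,alpha=1.5,beta=20); cv2.imwrite("pics/w1c.png",j)
E
```

```text
(no output)
```

View pics/w1c.png

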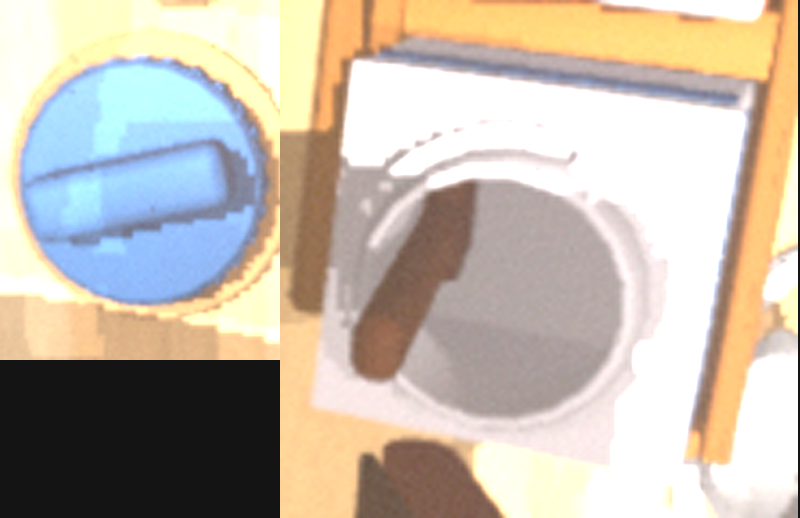

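```bash
cat > fit.py <<'E'
from h import *
from scipy.spatial.transform import Rotation as Ro
S=load("scene0");D=load("side0");W=load("w1")
s=lambda u,v:(220+(u+.5)/3-.5,200+(v+.5)/3-.5)
e=lambda u,v:(240+(u+.5)/4-.5,160+(v+.5)/4-.5)
j=lambda u,v:(405+(u-279.5)/4.32-.5,180+(v+.5)/4.32-.5)
l=lambda u,v:(215+(u+40.5)/3.6-.5,110+(v+.5)/3.6-.5)
cams=[S,D,W]
def jarR(yaw): return (Ro.from_euler('z',yaw)*Ro.from_euler('y',-np.radians(28))).as_matrix()
def pred(p):
    lx,ly,ty,tx,sx,sy,lyaw=p[:7]; jm=p[7:10]; R=jarR(p[10]); tip=p[11:14]; ent=p[14:17]; cx,cy,cyaw=p[17:20]
    J=lambda a,b,c: jm+R@np.array([a,b,c])
    c,q=np.cos(lyaw),np.sin(lyaw)
    C=lambda a,b:(cx+np.cos(cyaw)*a-np.sin(cyaw)*b,cy+np.sin(cyaw)*a+np.cos(cyaw)*b,143)
    o=[ (0,(lx,ly,65),s(150,415),1),(1,(lx,ly,65),e(577,280),1),(2,(lx,ly,65),l(126,190),1),(2,(lx,ly,34),l(139,180),1),
     (0,(lx,ly,34),s(155,462),2),
     (0,(tx,ty,62),s(268,548),1),(1,(tx,ty,62),e(556,172),1),
     (0,(sx,sy,90),s(54,290),1.5),(1,(sx,sy,90),e(608,345),1.5),(2,(sx,sy,90),(257,81),2),
     (0,J(0,0,0),s(521,211),1),(1,J(0,0,0),e(218,93),1),(2,J(0,0,0),j(508,299),1),
     (0,J(0,103,36),s(371,78),1),(1,J(0,103,36),e(245,160),1),(2,J(0,103,36),(468,134),1),
     (2,J(-42,42,-28),j(350,60),1),(2,J(42,42,-28),j(750,110),1),(2,J(-42,-42,-28),j(312,408),1),(2,J(42,-42,-28),j(692,463),1.5),
     (0,J(-42,-42,-28),s(545,358),1.5),(0,J(42,-42,-28),s(645,238),2),
     (0,tip,s(469,186),1),(1,tip,e(291,33),1),(2,tip,j(376,354),1),
     (0,ent,s(500,248),2),(1,ent,e(256,115),2),
     (0,C(57,0)[:3],(0,0),99) ]
    return o
def res(p):
    r=[]; cor=p[20:].reshape(3,6)
    for ci,X,px,sg in pred(p):
        if sg>50: continue
        d=dict(cams[ci]); d["t"]=np.array(d["t"])+cor[ci,:3]; d["R"]=Ro.from_rotvec(cor[ci,3:]).as_matrix()@np.array(d["R"])
        r+=list((proj(d,X)[0]-px)/sg)
    return np.array(r+list((cor[:,:3]/2).ravel())+list((cor[:,3:]/.0025).ravel()))
p0=np.r_[432,-38,-140,430,430,43,.2,626,-110,148,-.03,586,-107,189,600,-108,150,510,210,0,np.zeros(18)]
f=least_squares(res,p0,loss='soft_l1'); p=f.x
if __name__=="__main__":
    print("lid",p[:2].round(1),"tin",p[3],p[2],"shaker",p[4:6].round(1)); print("mouth",p[7:10].round(1),"yaw",np.degrees(p[10])); print("tip",p[11:14].round(1),"ent",p[14:17].round(1)); R=jarR(p[10])
    print("in jar frame",(R.T@(p[11:14]-p[7:10])).round(1),(R.T@(p[14:17]-p[7:10])).round(1)); print(p[20:].reshape(3,6).round(4))
    r=res(p)[:-18].reshape(-1,2); print([(o[0],x.round(1).tolist()) for o,x in zip(pred(p),r)])
E
python3 fit.py
```

```text
lid [432.9 -36.4] tin 431.88507182555753 -136.26969595857912 shaker [433.  45.]
mouth [ 623.5 -107.6  147.1] yaw -2.426367117612092
tip [ 584.6 -105.1  189.5] ent [ 608.3 -108.9  132.4]
in jar frame [-14.5   0.9  55.8] [-20.2  -1.9  -5.8]
[[ 8.0700e-01  4.4080e+00 -7.2490e-01 -3.0000e-04  6.0000e-04  1.4000e-03]
 [-6.8900e-02  1.5675e+00 -2.5130e-01 -1.0000e-04 -2.0000e-04 -1.2000e-03]
 [ 4.0780e-01 -1.0148e+00  2.1360e-01  1.0000e-04 -9.0000e-04 -7.0000e-04]]
[(0, [-0.2, -0.2]), (1, [-0.2, -0.7]), (2, [-0.3, -0.1]), (2, [0.2, 0.3]), (0, [-0.3, -2.1]), (0, [-0.2, 0.1]), (1, [-0.4, -0.2]), (0, [1.2, 0.3]), (1, [-1.1, -0.1]), (2, [-1.7, -0.6]), (0, [-0.2, 1.2]), (1, [1.7, 0.4]), (2, [-0.6, -0.2]), (0, [0.3, -0.4]), (1, [-0.0, 0.5]), (2, [-2.7, -0.1]), (2, [3.8, 0.9]), (2, [0.5, 0.4]), (2, [3.8, -0.9]), (2, [-0.6, 2.1]), (0, [-2.6, -3.6]), (0, [0.1, -2.0]), (0, [0.3, 0.3]), (1, [0.4, -0.9]), (2, [0.1, -0.4]), (0, [-0.2, 0.1]), (1, [-0.3, -0.2])]
```

```bash
sed -i 's/j(350,60),1)/j(350,60),4)/; s/j(312,408),1)/j(312,408),4)/' fit.py; python3 fit.py | head -4
cat > go.py <<'E'
from fit import *
from workcell import sensors
def go(P,T,tag=""):
    """turn first (current tool axes), then shift in the new tool axes; P = TCP"""
    o=sensors.get_obs(); T0=Ro.from_rotvec(o["orientation"]).as_matrix()
    print(tag,"turn",Ro.from_matrix(T0.T@T).as_rotvec().round(3),"shift",(T.T@(P-o["ee_pos"])).round(1),"ang",np.degrees(Ro.from_matrix(T0.T@T).magnitude()).round(1))
jm=p[7:10]; JR=jarR(p[10])
def tool(z,y):
    z=z/np.linalg.norm(z); y=y-z*(y@z); y/=np.linalg.norm(y); return np.c_[np.cross(y,z),y,z]
E
python3 - <<'E'
from go import *
ax=p[11:14]-p[14:17]; ax/=np.linalg.norm(ax); print("axis jar",JR.T@ax)
a=JR@np.array([.09,0.02,1]); T=tool(-a,JR@np.array([1,0,0.]))
G=p[11:14]-21*a/np.linalg.norm(a); print("G",G,JR.T@(G-jm))
go(G+T[:,2]*(18.7-90),T,"pre"); go(G+T[:,2]*18.7,T,"grasp")
E
```

```text
lid [432.8 -36.4] tin 431.93819578699237 -136.4636464350467 shaker [432.9  45.1]
mouth [ 624.4 -107.7  146.3] yaw -2.3222044544670326
tip [ 584.7 -105.3  189.2] ent [ 608.6 -109.   132.1]
in jar frame [-15.    0.8  56.6] [-20.6  -2.   -5.1]
axis jar [0.09041832 0.04363463 0.99494751]
G [ 592.80973659 -106.05756522  169.83814579] [-16.89915214   0.33469503  35.65723364]
pre turn [-0.399 -0.027  0.044] shift [-22.6  24.3 116. ] ang 23.0
grasp turn [-0.399 -0.027  0.044] shift [-22.6  24.3 206. ] ang 23.0
```

```bash
python3 -m handwheel '[[0,0,0,-0.133,-0.009,0.015,0.3],[0,0,0,-0.133,-0.009,0.015,0.3],[0,0,0,-0.133,-0.009,0.014,0.3],[-12,12,40,0,0,0,0.3],[-11,12,40,0,0,0,0.3],[0,0,36,0,0,0,0.3],[0,0,30,0,0,0,0.3],[0,0,30,0,0,0,0.3],[0,0,15,0,0,0,0.3],[0,0,0,0,0,0,0.3]]'; python3 - <<'E'
from go import *
from workcell import viewer
a=JR@np.array([.09,0.02,1]); T=tool(-a,JR@np.array([1,0,0.])); G=p[11:14]-21*a/np.linalg.norm(a)
go(G+T[:,2]*18.7,T,"grasp")
d=viewer.get_image("side"); pickle.dump(d,open("pics/sd2.pkl","wb")); b=d["frame"][130:260,230:390]
c=viewer.get_image("scene"); pickle.dump(c,open("pics/sc2.pkl","wb")); c=c["frame"][150:310,310:470]
k=np.zeros((500,800,3),np.uint8); k[:325,:400]=cv2.resize(b,(400,325),interpolation=cv2.INTER_CUBIC);k[:400,400:]=cv2.resize(c,(400,400),interpolation=cv2.INTER_CUBIC); cv2.imwrite("pics/c2.png",k)
E
```

```text
t: 3.82
ee_pos: [593.9, -106.3, 165.6]
orientation: [2.037, 1.947, 0.374]
ft_force: [0.3, -0.0, 0.5]
width: 61.6
grasp_force: 0.0
grasp turn [-0.001 -0.001  0.001] shift [ 0.1  0.7 14.4] ang 0.1
```

View pics/c2.png

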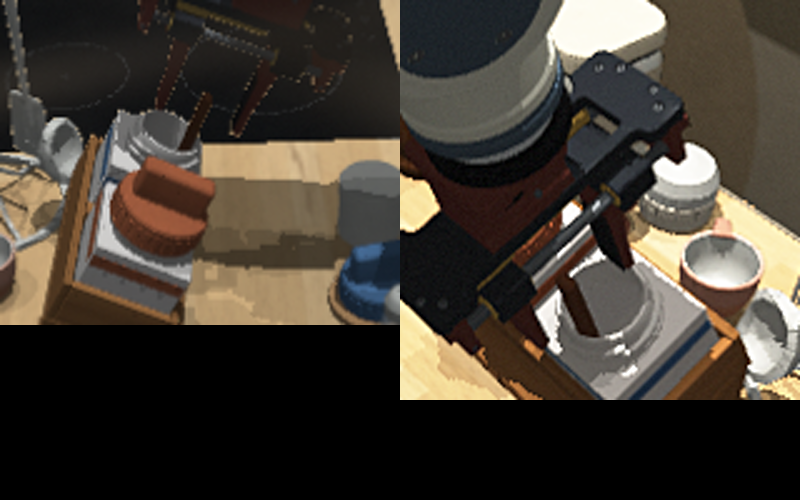

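The fingers straddle the handle, centred on it (tips at (170,105) and (235,133), scoop tip (205,95) in the left crop). Going down to grip.

```bash
python3 -m handwheel '[[0,0,7,0,0,0,0.3],[0,1,7,0,0,0,0.3],[0,0,0,0,0,0,1],[0,0,0,0,0,0,1],[0,0,0,0,0,0,1],[0,0,0,0,0,0,1],[0,0,0,0,0,0,1],[0,0,0,0,0,0,1]]'; python3 - <<'E'
from go import *
T=tool(-JR[:,2],JR[:,0])
o=sensors.get_obs(); T0=Ro.from_rotvec(o["orientation"]).as_matrix(); g=o["ee_pos"]-18.7*T0[:,2]; print("grip in jar",JR.T@(g-jm), o["qpos"].round(2))
go(jm+JR@np.array([0,0,37+3])+18.7*T[:,2],T,"onaxis")
E
```

```text
t: 4.92
ee_pos: [599.4, -106.7, 153.6]
orientation: [2.037, 1.948, 0.374]
ft_force: [-4.8, -0.1, 5.0]
width: 9.9
grasp_force: 30.0
grip in jar [-17.00766995   0.29442882  36.80878478] [-0.22  0.37  1.99  0.13  0.39 -0.29]
onaxis turn [-0.092  0.019  0.001] shift [ 0.1 18.7 -3.1] ang 5.4
```

```bash
python3 -m handwheel '[[0,0,-3,0,0,0,1],[0,5,0,-0.02,0.005,0,1],[0,5,0,-0.024,0.005,0,1],[0,5,0,-0.024,0.005,0,1],[0,4,0,-0.024,0.004,0,1],[0,0,0,0,0,0,1]]'; python3 - <<'E'
from go import *
T=tool(-JR[:,2],JR[:,0]); go(jm+JR@np.array([0,0,37+3])+18.7*T[:,2],T,"onaxis"); print(sensors.get_obs()["qpos"].round(2))
E
python3 snap.py wrist w3
```

```text
t: 5.68
ee_pos: [616.7, -107.7, 164.7]
orientation: [1.981, 1.903, 0.477]
ft_force: [0.2, 0.4, -0.9]
width: 9.8
grasp_force: 30.0
onaxis turn [0.003 0.    0.   ] shift [ 0.4 -1.8 -1.4] ang 0.2
[-0.24  0.36  2.01  0.31  0.3  -0.48]
5.725 [ 616.7 -107.7  164.7] [1.9813 1.9032 0.4768] [-0.237  0.361  2.009  0.314  0.302 -0.475] 9.592709752960245 [ 0.  -0.  -0.5]
```

View pics/w3.png

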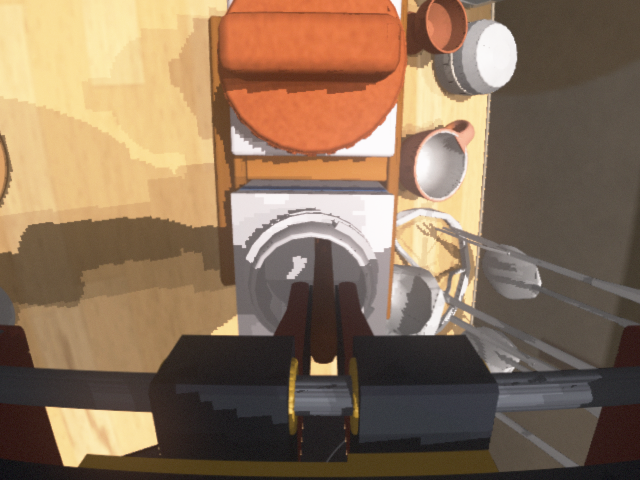

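The view along the jar axis shows the jar top's edges at x=232 and x=392 (middle 312) and the scoop at x=323. So the jar axis is about 5.5 mm toward −tool y. I'll centre the scoop, then pull.

```bash
python3 -m handwheel '[[0,-5,0,0,0,0,1],[0,0,-15,0,0,0,1],[0,0,-25,0,0,0,1],[0,0,-25,0,0,0,1],[0,0,-25,0,0,0,1],[0,0,-25,0,0,0,1],[0,0,-25,0,0,0,1],[0,0,-10,0,0,0,1]]'
python3 - <<'E'
from go import *
print(sensors.get_obs()["qpos"].round(2))
# caddy: fit rectangle corners on z=143 from corrected cams
cor=p[20:].reshape(3,6)
for ci,pts in ((0,[(151,217),(262,167),(290,185),(181,240),(213,192),(240,216)]),(1,[(292,277),(432,267),(437,311),(293,322),(353,275)])):
    d=dict(cams[ci]); d["t"]=np.array(d["t"])+cor[ci,:3]; d["R"]=Ro.from_rotvec(cor[ci,3:]).as_matrix()@np.array(d["R"])
    print([onz(d,q,143)[:2].round().tolist() for q in pts])
T=tool(np.array([0,0,-1.]),np.array([1,0,0.]))
go(np.array([455,212,146+12-18.7]),T,"caddy")
go(np.array([455,212,340]),T,"above caddy")
E
```

```text
t: 6.72
ee_pos: [541.2, -104.6, 296.7]
orientation: [1.979, 1.902, 0.478]
ft_force: [0.8, -0.6, -0.2]
width: 10.1
grasp_force: 30.0
[-0.27  0.04  2.05  0.2   0.58 -0.37]
[[392.0, 258.0], [633.0, 263.0], [639.0, 179.0], [404.0, 170.0], [515.0, 252.0], [515.0, 161.0]]
[[629.0, 170.0], [378.0, 161.0], [391.0, 260.0], [626.0, 269.0], [522.0, 172.0]]
caddy turn [ 0.494  0.011 -0.039] shift [316.6 -86.2 157.4] ang 28.4
above caddy turn [ 0.494  0.011 -0.039] shift [316.6 -86.2 -43.3] ang 28.4
```

```bash
python3 -m handwheel '[[0,0,-15,0.165,0.004,-0.013,1],[0,0,-15,0.165,0.004,-0.013,1],[0,0,-20,0.164,0.003,-0.013,1],[45,-12,-10,0,0,0,1],[55,-15,0,0,0,0,1],[55,-15,0,0,0,0,1],[55,-15,0,0,0,0,1],[55,-15,0,0,0,0,1],[50,-14,0,0,0,0,1],[0,0,0,0,0,0,1]]'; python3 - <<'E'
from go import *
T=tool(np.array([0,0,-1.]),np.array([1,0,0.]))
go(np.array([455,212,146+12-18.7]),T,"caddy")
E
python3 snap.py wrist w4
```

```text
t: 7.98
ee_pos: [439.2, 213.6, 351.9]
orientation: [-2.214, -2.225, 0.003]
ft_force: [0.9, -0.6, -0.3]
width: 10.0
grasp_force: 30.0
caddy turn [-0.003 -0.001  0.005] shift [ -1.6  15.8 212.6] ang 0.3
8.025 [439.7 212.1 351.9] [-2.2162 -2.2238  0.0033] [4.240e-01 8.200e-02 1.777e+00 1.000e-03 1.285e+00 4.210e-01] 9.776601813933143 [ 0.1  0.2 -0.1]
```

View pics/w4.png

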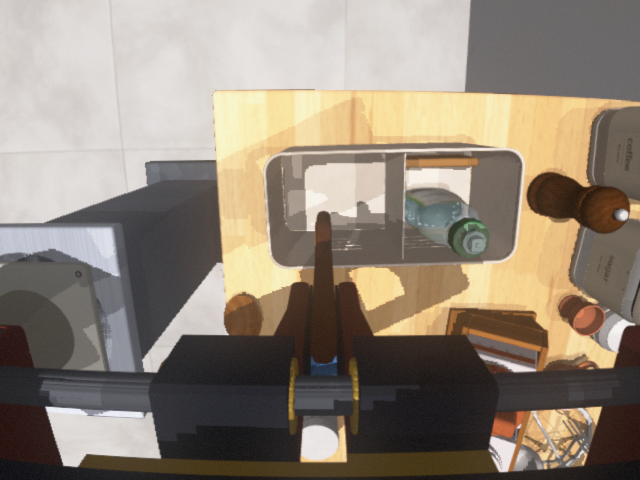

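Caddy rim spans x 268–523 and y 149–267, divider x=404; the free bay is the left one, with its middle at (337,208).

```bash
python3 - <<'E'
from go import *
W4=load("w4"); T=tool(np.array([0,0,-1.]),np.array([1,0,0.]))
for q in [(268,149),(523,149),(520,263),(270,267),(404,208),(337,208)]: print(onz(W4,q,143).round(0))
c=onz(W4,(337,208),143); go(np.array([c[0],c[1],146+10-18.7]),T,"caddy")
E
```

```text
[390. 271. 143.]
[626. 274. 143.]
[639. 162. 143.]
[388. 157. 143.]
[517. 217. 143.]
[453. 217. 143.]
caddy turn [-0.003  0.     0.003] shift [  4.4  13.6 214.6] ang 0.3
```

```bash
python3 -m handwheel '[[2,7,30,0,0,0,1],[2,7,50,0,0,0,1],[0,0,50,0,0,0,1],[0,0,50,0,0,0,1],[0,0,30,0,0,0,1],[0,0,0,0,0,0,1],[0,0,0,0,0,0,0.6],[0,0,0,0,0,0,0.6],[0,0,0,0,0,0,0.6],[0,0,0,0,0,0,0.6]]'; python3 -m handwheel '[[0,0,-30,0,0,0,0.6],[0,0,-60,0,0,0,0.6],[0,0,-60,0,0,0,0.6],[0,0,-30,0,0,0,0.6]]'; python3 snap.py side sd5; python3 - <<'E'
from go import *
# lid grasp: tool y along lid -y?; choose q6 near -90: tool y rotated
for yaw in (12,):
    c=np.radians(yaw); G=np.array([p[0],p[1],55.])
    for sgn in (1,-1):
        T=tool(np.array([0,0,-1.]),sgn*np.array([-np.sin(c),np.cos(c),0])); go(G+[0,0,-18.7],T,f"lid{sgn}")
        go(np.array([p[0],p[1],220.]),T,f"abovelid{sgn}")
E
```

```text
t: 9.28
ee_pos: [454.1, 215.3, 142.8]
orientation: [-2.22, -2.22, 0.0]
ft_force: [1.0, -0.7, 0.8]
width: 34.9
grasp_force: 0.0
t: 9.78
ee_pos: [455.2, 215.6, 326.0]
orientation: [-2.221, -2.222, -0.005]
ft_force: [-0.3, -0.1, 0.3]
width: 35.3
grasp_force: 0.0
9.825 [456.4 216.1 328.8] [2.2202 2.2212 0.0112] [0.418 0.125 1.781 0.002 1.229 0.417] 34.819659768669446 [0.9 1.2 1.3]
lid1 turn [ 0.008  0.002 -1.78 ] shift [  75.6 -242.1  292.5] ang 102.0
abovelid1 turn [ 0.008  0.002 -1.78 ] shift [  75.6 -242.1  108.8] ang 102.0
lid-1 turn [ 0.002 -0.008  1.362] shift [-75.6 242.1 292.5] ang 78.0
abovelid-1 turn [ 0.002 -0.008  1.362] shift [-75.6 242.1 108.8] ang 78.0
```

```bash
python3 -m handwheel '[[-45,-5,0,0,0,-0.1,0.5],[-50,0,0,0,0,0.1,0.5],[-52,-5,10,0,0,0,0.5],[-52,-7,20,0,0,0,0.5],[-52,-5,20,0,0,0,0.5],[0,0,10,0,0,-0.18,0.5],[0,0,10,0,0,-0.18,0.5],[0,0,10,0,0,-0.18,0.5],[0,0,10,0,0,-0.18,0.5],[0,0,10,0,0,-0.18,0.5]]'; python3 -m handwheel '[[0,0,0,0,0,-0.18,0.5],[0,0,0,0,0,-0.18,0.5],[0,0,0,0,0,-0.18,0.5],[0,0,0,0,0,-0.18,0.5],[0,0,0,0,0,-0.16,0.5],[0,0,0,0,0,0,0.5]]'; python3 snap.py wrist w5; python3 - <<'E'
from go import *
c=np.radians(12); T=tool(np.array([0,0,-1.]),np.array([-np.sin(c),np.cos(c),0])); go(np.array([p[0],p[1],55-18.7]),T,"lid")
d=load("w5"); print(proj(d,[[p[0],p[1],34],[p[0],p[1],65]]))
h=cv2.cvtColor(d["frame"],cv2.COLOR_BGR2HSV); m=cv2.inRange(h,(100,120,40),(125,255,255)); n,lab,st,ce=cv2.connectedComponentsWithStats(m); i=st[1:,4].argmax()+1; print(st[i],ce[i])
E
```

```text
t: 11.08
ee_pos: [436.8, -35.6, 221.5]
orientation: [-1.024, -2.967, 0.001]
ft_force: [-0.2, 0.4, 0.4]
width: 44.2
grasp_force: 0.0
t: 11.82
ee_pos: [436.8, -35.5, 221.8]
orientation: [0.326, -3.122, -0.001]
ft_force: [-1.0, 0.1, 0.8]
width: 44.1
grasp_force: 0.0
11.875 [436.9 -35.5 221.9] [ 3.2300e-01 -3.1222e+00 -1.5000e-03] [-0.109  0.147  2.024  0.     0.973 -1.886] 43.834194045152046 [ 0.2  0.5 -0.1]
lid turn [ 0.001 -0.003 -0.003] shift [  4.2   0.  185.6] ang 0.2
[[322.17322632 208.36864928]
 [322.10847936 215.84642509]]
[ 331  169   32   68 1305] [345.0605364  203.04291188]
```

View pics/w5.png

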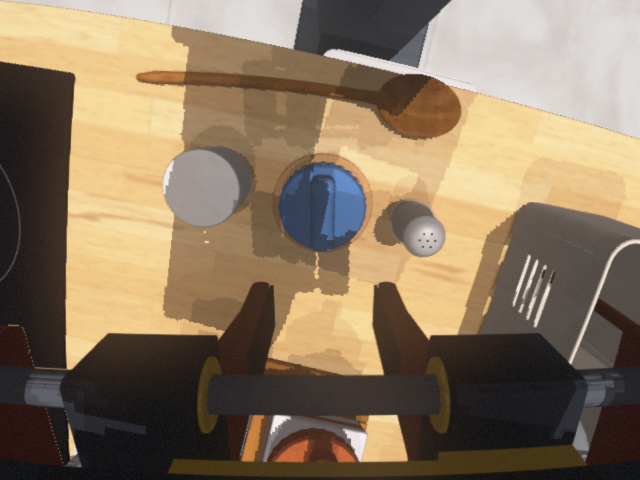

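The lid sits at (323,206) with its bar vertical in the picture, aligned with the fingers. Going down.

```bash
python3 -m handwheel '[[5.5,0,40,0,0,0,0.5],[0,0,50,0,0,0,0.5],[0,0,45,0,0,0,0.5],[0,0,30,0,0,0,0.5],[0,0,15,0,0,0,0.5],[0,0,5,0,0,0,0.5],[0,0,0,0,0,0,0.5]]'; python3 -m handwheel '[[0,0,0,0,0,0,1],[0,0,0,0,0,0,1],[0,0,0,0,0,0,1],[0,0,0,0,0,0,1],[0,0,0,0,0,0,1]]'; python3 -m handwheel '[[0,0,-20,0,0,0,1],[0,0,-40,0,0,0,1],[0,0,-50,0,0,0,1],[0,0,-50,0,0,0,1],[0,0,-30,0,0,0,1],[0,0,0,0,0,0,1]]'; python3 snap.py wrist w6; python3 - <<'E'
from go import *
d=load("w6"); a=d["frame"]; h=cv2.cvtColor(a,cv2.COLOR_BGR2HSV); m=cv2.inRange(h,(95,90,30),(130,255,255)); n,lab,st,ce=cv2.connectedComponentsWithStats(m); i=st[1:,4].argmax()+1; print(st[i],ce[i])
o=d["obs"];T0=Ro.from_rotvec(o["orientation"]).as_matrix(); g=o["ee_pos"]-18.7*T0[:,2]; 
q=np.linspace(0,2*np.pi,361); C=lambda dx,dy,z:proj(d,[g+T0@np.array([dx+39.5*np.cos(k),dy+39.5*np.sin(k),z]) for k in q])
for dx in (-3,0,3):
  c=C(dx,0,21); print(dx,"top circle bbox x",c[:,0].min().round(1),c[:,0].max().round(1),"top y",c[:,1].min().round(1))
E
```

```text
t: 12.75
ee_pos: [431.7, -36.7, 37.5]
orientation: [0.327, -3.123, -0.001]
ft_force: [-0.2, 0.0, -0.2]
width: 44.0
grasp_force: 0.0
t: 13.38
ee_pos: [431.6, -36.7, 37.5]
orientation: [0.328, -3.123, -0.001]
ft_force: [-0.5, 0.6, 6.1]
width: 19.9
grasp_force: 30.0
t: 14.12
ee_pos: [432.9, -36.9, 228.8]
orientation: [-0.328, 3.122, -0.0]
ft_force: [-0.3, -0.3, -2.0]
width: 20.2
grasp_force: 30.0
14.175 [431.7 -36.8 227.2] [ 3.2820e-01 -3.1234e+00 -9.0000e-04] [-0.113  0.131  2.029  0.     0.983 -1.893] 19.65022095002999 [-0.2  0.8 -1.6]
[ 243  225  122  151 9391] [310.05036737 299.69300394]
-3 top circle bbox x 235.6 409.0 top y 216.4
0 top circle bbox x 235.2 409.4 top y 209.5
3 top circle bbox x 234.8 409.8 top y 202.5
```

```bash
python3 - <<'E'
from go import *
a=load("w6")["frame"].astype(int); b=load("w5")["frame"].astype(int)
for x in (300,345):
    print(x,[(y,a[y,x-2:x+3].mean(0).round().astype(int).tolist()) for y in range(192,246,3)])
# left/right extent at rows
for y in (270,290,310):
    r=a[y]; bl=(r[:,0]-r[:,2]>25); xs=np.where(bl)[0]; print(y,xs.min() if len(xs) else None,xs.max() if len(xs) else None,len(xs))
E
```

```text
300 [(192, [59, 85, 117]), (195, [59, 85, 117]), (198, [60, 86, 117]), (201, [57, 84, 115]), (204, [58, 83, 114]), (207, [60, 76, 98]), (210, [68, 57, 57]), (213, [69, 57, 53]), (216, [67, 54, 50]), (219, [74, 57, 51]), (222, [71, 57, 50]), (225, [75, 57, 49]), (228, [75, 57, 49]), (231, [75, 57, 48]), (234, [73, 54, 45]), (237, [74, 56, 45]), (240, [74, 55, 46]), (243, [70, 53, 44])]
345 [(192, [105, 162, 220]), (195, [105, 160, 219]), (198, [106, 161, 220]), (201, [105, 160, 219]), (204, [105, 159, 219]), (207, [88, 111, 147]), (210, [70, 63, 69]), (213, [91, 72, 69]), (216, [72, 61, 63]), (219, [90, 70, 65]), (222, [88, 69, 62]), (225, [101, 76, 66]), (228, [103, 77, 64]), (231, [103, 77, 63]), (234, [77, 59, 54]), (237, [75, 58, 53]), (240, [75, 58, 53]), (243, [70, 54, 49])]
270 260 403 119
290 254 348 67
310 243 347 78
```

```bash
python3 - <<'E'
from go import *
d=load("w6"); o=d["obs"];T0=Ro.from_rotvec(o["orientation"]).as_matrix(); g=o["ee_pos"]-18.7*T0[:,2]
q=np.linspace(-.6,.6,361)
for dz in (0,1.2):
 for dx in (-2,0,2):
  for z in (21,24,47):
    c=proj(d,[g+T0@np.array([dx+39.5*np.cos(k),39.5*np.sin(k),z+dz]) for k in q]); print(dz,dx,z,[c[np.abs(c[:,0]-x).argmin(),1].round(1) for x in (300,322,345)])
a=d["frame"].astype(int)
for x in (300,345): print([(y,int(a[y,x-2:x+3,2].mean())) for y in range(203,213)])
# row extents at lower rows for y-centre
for y in (240,250,260,270): print(y,[int(v) for v in a[y,220:270:4,2]],[int(v) for v in a[y,375:425:4,2]])
E
```

```text
0 -2 21 [np.float64(216.8), np.float64(214.1), np.float64(216.9)]
0 -2 24 [np.float64(215.3), np.float64(212.6), np.float64(215.5)]
0 -2 47 [np.float64(205.7), np.float64(202.6), np.float64(205.7)]
0 0 21 [np.float64(212.1), np.float64(209.5), np.float64(212.3)]
0 0 24 [np.float64(210.8), np.float64(208.1), np.float64(210.9)]
0 0 47 [np.float64(201.6), np.float64(198.5), np.float64(201.7)]
0 2 21 [np.float64(207.5), np.float64(204.8), np.float64(207.6)]
0 2 24 [np.float64(206.2), np.float64(203.5), np.float64(206.3)]
0 2 47 [np.float64(197.6), np.float64(194.4), np.float64(197.7)]
1.2 -2 21 [np.float64(216.1), np.float64(213.5), np.float64(216.3)]
1.2 -2 24 [np.float64(214.8), np.float64(212.0), np.float64(214.9)]
1.2 -2 47 [np.float64(205.2), np.float64(202.1), np.float64(205.3)]
1.2 0 21 [np.float64(211.6), np.float64(208.9), np.float64(211.7)]
1.2 0 24 [np.float64(210.2), np.float64(207.5), np.float64(210.4)]
1.2 0 47 [np.float64(201.2), np.float64(198.1), np.float64(201.3)]
1.2 2 21 [np.float64(207.0), np.float64(204.3), np.float64(207.2)]
1.2 2 24 [np.float64(205.7), np.float64(203.0), np.float64(205.8)]
1.2 2 47 [np.float64(197.1), np.float64(194.0), np.float64(197.2)]
[(203, 115), (204, 113), (205, 115), (206, 113), (207, 97), (208, 86), (209, 71), (210, 57), (211, 53), (212, 53)]
[(203, 219), (204, 218), (205, 218), (206, 207), (207, 146), (208, 104), (209, 82), (210, 69), (211, 65), (212, 65)]
240 [174, 173, 172, 171, 170, 170, 169, 170, 170, 59, 54, 49, 49] [62, 63, 62, 66, 90, 132, 97, 123, 140, 175, 199, 209, 223]
250 [171, 170, 171, 166, 172, 170, 170, 164, 53, 53, 49, 45, 48] [59, 62, 67, 67, 83, 74, 230, 233, 125, 150, 183, 197, 205]
260 [167, 163, 164, 161, 162, 164, 99, 53, 53, 48, 47, 47, 46] [58, 59, 60, 85, 88, 89, 82, 205, 247, 248, 246, 246, 248]
270 [165, 164, 164, 163, 163, 157, 55, 51, 52, 50, 46, 46, 46] [55, 60, 80, 83, 85, 92, 92, 85, 247, 245, 239, 241, 245]
```

```bash
python3 - <<'E'
from go import *
d=load("w6"); o=d["obs"];T0=Ro.from_rotvec(o["orientation"]).as_matrix(); g=o["ee_pos"]-18.7*T0[:,2]
a=d["frame"].astype(int)
print([(y,a[y,318:327].mean(0).astype(int).tolist()) for y in range(204,320,3)])
print("bar end top/bottom, tips",proj(d,[g+T0@np.array(v) for v in [(31,0,-10),(31,0,21),(10,0,18.7),(31,10,-10),(31,-10,-10),(31,10,21),(39.5,0,21)]]).round(1).tolist())
d5=load("w5"); o=d5["obs"]; a=d5["frame"].astype(int)
# silhouettes of lid in w5: column 323 and row 206
print("col",[(y,a[y,300:303].mean(0).astype(int).tolist()) for y in range(150,185,2)]); print([(y,a[y,300:303].mean(0).astype(int).tolist()) for y in range(234,262,2)])
E
```

```text
[(204, [91, 121, 158]), (207, [69, 58, 59]), (210, [77, 61, 59]), (213, [73, 60, 59]), (216, [93, 71, 63]), (219, [89, 68, 59]), (222, [100, 74, 61]), (225, [104, 77, 61]), (228, [78, 60, 52]), (231, [72, 56, 49]), (234, [72, 55, 48]), (237, [69, 52, 45]), (240, [64, 49, 42]), (243, [64, 48, 41]), (246, [65, 49, 41]), (249, [65, 49, 41]), (252, [65, 48, 39]), (255, [67, 50, 40]), (258, [69, 49, 38]), (261, [71, 51, 38]), (264, [70, 51, 38]), (267, [72, 51, 38]), (270, [72, 51, 38]), (273, [72, 51, 36]), (276, [71, 52, 36]), (279, [72, 50, 35]), (282, [70, 50, 35]), (285, [71, 50, 34]), (288, [72, 50, 36]), (291, [69, 49, 34]), (294, [70, 50, 35]), (297, [70, 50, 35]), (300, [69, 48, 34]), (303, [70, 49, 34]), (306, [69, 48, 33]), (309, [69, 48, 33]), (312, [69, 48, 33]), (315, [69, 48, 33]), (318, [68, 48, 32])]
bar end top/bottom, tips [[321.9, 250.9], [322.2, 228.9], [322.2, 276.5], [350.0, 250.9], [293.8, 250.9], [345.5, 228.9], [322.2, 209.5]]
col [(150, [98, 129, 157]), (152, [93, 127, 153]), (154, [100, 132, 160]), (156, [90, 120, 145]), (158, [64, 88, 114]), (160, [68, 98, 132]), (162, [62, 89, 118]), (164, [61, 87, 118]), (166, [62, 80, 106]), (168, [78, 75, 80]), (170, [81, 64, 57]), (172, [89, 68, 56]), (174, [112, 82, 64]), (176, [114, 84, 64]), (178, [106, 79, 63]), (180, [90, 68, 55]), (182, [88, 67, 57]), (184, [88, 66, 56])]
[(234, [88, 64, 54]), (236, [89, 66, 55]), (238, [88, 65, 54]), (240, [86, 65, 55]), (242, [84, 64, 54]), (244, [72, 66, 71]), (246, [54, 77, 104]), (248, [66, 89, 112]), (250, [70, 96, 118]), (252, [70, 94, 117]), (254, [69, 94, 116]), (256, [70, 95, 118]), (258, [71, 97, 121]), (260, [76, 104, 129])]
```

```bash
python3 - <<'E'
from go import *
for n,grip in (("w5",None),("w6",1)):
    d=load(n); o=d["obs"];T0=Ro.from_rotvec(o["orientation"]).as_matrix(); g=o["ee_pos"]-18.7*T0[:,2]
    c0=np.array([431.7,-36.7,56.2]) if grip is None else g
    q=np.linspace(0,2*np.pi,1441)
    for r,z in ((39.5,47),(39.5,28),(39.5,21),(36,21),(38,47)):
        c=proj(d,[c0+T0@np.array([r*np.cos(k),r*np.sin(k),z]) for k in q]); x=301; up=c[(q<1.57)|(q>4.7)]; lo=c[(q>1.57)&(q<4.7)]
        print(n,r,z,[up[np.abs(up[:,0]-x).argmin(),1].round(1) for x in (301,322)],[lo[np.abs(lo[:,0]-x).argmin(),1].round(1) for x in (301,322)],"xr",c[:,0].min().round(1),c[:,0].max().round(1))
a=load("w5")["frame"].astype(int)
for y in (200,206,212): print(y,[int(v) for v in a[y,270:292,2]],[int(v) for v in a[y,356:380,2]])
E
```

```text
w5 39.5 47 [np.float64(165.7), np.float64(160.0)] [np.float64(236.0), np.float64(241.8)] xr 280.7 363.6
w5 39.5 28 [np.float64(167.1), np.float64(161.8)] [np.float64(242.1), np.float64(247.5)] xr 278.6 365.7
w5 39.5 21 [np.float64(167.7), np.float64(162.5)] [np.float64(244.5), np.float64(249.7)] xr 277.7 366.5
w5 36 21 [np.float64(172.4), np.float64(166.5)] [np.float64(240.2), np.float64(246.1)] xr 281.6 362.6
w5 38 47 [np.float64(167.6), np.float64(161.6)] [np.float64(234.3), np.float64(240.3)] xr 282.3 362.1
w6 39.5 47 [np.float64(201.3), np.float64(198.5)] [np.float64(339.1), np.float64(342.1)] xr 245.8 399.1
w6 39.5 28 [np.float64(208.7), np.float64(206.2)] [np.float64(359.2), np.float64(361.8)] xr 238.3 406.4
w6 39.5 21 [np.float64(211.9), np.float64(209.5)] [np.float64(367.5), np.float64(369.9)] xr 235.2 409.4
w6 36 21 [np.float64(220.2), np.float64(217.5)] [np.float64(361.0), np.float64(363.7)] xr 242.9 401.7
w6 38 47 [np.float64(204.5), np.float64(201.5)] [np.float64(336.7), np.float64(339.6)] xr 248.7 396.2
200 [111, 107, 103, 99, 104, 103, 104, 103, 99, 79, 52, 54, 54, 53, 55, 51, 51, 51, 52, 51, 50, 55] [89, 89, 90, 87, 91, 92, 90, 86, 89, 126, 178, 200, 200, 203, 206, 203, 200, 217, 217, 218, 216, 219, 219, 218]
206 [114, 111, 105, 98, 100, 105, 105, 98, 76, 51, 52, 53, 55, 51, 54, 51, 53, 54, 51, 52, 54, 53] [87, 88, 92, 88, 89, 89, 91, 91, 86, 86, 141, 196, 203, 204, 203, 200, 197, 211, 215, 215, 214, 216, 213, 214]
212 [113, 114, 111, 101, 100, 100, 106, 103, 100, 82, 55, 54, 52, 56, 54, 48, 54, 54, 52, 49, 54, 54] [86, 89, 87, 88, 87, 88, 87, 83, 86, 138, 194, 203, 199, 201, 196, 189, 210, 212, 213, 214, 214, 214, 211, 213]
```

```bash
python3 - <<'E'
from go import *
d=load("w3"); a=d["frame"].astype(int); g=a.sum(2)//3
for y in (200,215,240,280,310,325): print(y,"L",[int(v) for v in g[y,224:272:2]],"R",[int(v) for v in g[y,366:402:2]])
for x in (245,265,300,345,375): print(x,[int(v) for v in g[174:246:2,x]])
E
```

```text
200 L [114, 77, 74, 106, 228, 229, 230, 231, 231, 231, 230, 231, 231, 231, 231, 231, 231, 230, 232, 231, 246, 247, 247, 247] R [251, 251, 251, 251, 251, 251, 251, 251, 251, 251, 251, 251, 251, 250, 168, 141, 194, 203]
215 L [98, 72, 71, 76, 210, 230, 230, 229, 231, 231, 231, 232, 231, 230, 230, 221, 221, 220, 221, 219, 221, 220, 221, 221] R [249, 250, 250, 251, 251, 251, 251, 251, 251, 251, 251, 251, 251, 241, 147, 152, 216, 215]
240 L [70, 69, 68, 68, 96, 217, 219, 219, 218, 218, 218, 147, 132, 111, 113, 113, 185, 234, 235, 236, 237, 227, 124, 113] R [205, 247, 250, 250, 250, 251, 250, 251, 250, 250, 251, 251, 246, 155, 154, 235, 208, 206]
280 L [63, 63, 63, 64, 60, 70, 102, 106, 104, 104, 106, 108, 102, 97, 106, 105, 96, 93, 93, 93, 95, 94, 97, 98] R [121, 129, 121, 120, 126, 128, 158, 162, 163, 162, 163, 157, 133, 162, 215, 214, 191, 164]
310 L [128, 130, 128, 132, 131, 130, 125, 105, 104, 104, 102, 105, 103, 102, 103, 103, 99, 102, 100, 93, 91, 91, 91, 91] R [118, 119, 121, 121, 149, 156, 158, 158, 157, 159, 146, 128, 147, 179, 179, 179, 178, 173]
325 L [205, 209, 210, 210, 209, 
[... 402 characters left out ...]
, 86, 84, 120, 127, 240, 247, 247, 247, 247, 234, 232, 231, 231, 230, 221, 222, 220, 219, 220, 137, 114, 111, 138, 234, 236, 237, 237, 236, 178, 109]
300 [150, 137, 129, 110, 120, 120, 99, 84, 120, 118, 224, 234, 235, 234, 235, 235, 232, 219, 117, 227, 163, 243, 244, 242, 223, 122, 125, 136, 145, 163, 224, 235, 150, 112, 110, 113]
345 [156, 158, 145, 105, 122, 125, 120, 89, 126, 114, 183, 237, 238, 238, 238, 237, 237, 237, 236, 236, 236, 235, 234, 193, 225, 208, 233, 233, 233, 232, 171, 160, 172, 182, 199, 243]
375 [161, 160, 159, 132, 124, 128, 125, 97, 113, 127, 143, 250, 251, 251, 251, 251, 251, 251, 251, 251, 251, 251, 251, 251, 250, 251, 251, 250, 251, 251, 251, 251, 250, 251, 250, 250]
```

```bash
cat > jar3.py <<'E'
from go import *
d=load("w3"); o=d["obs"];T0=Ro.from_rotvec(o["orientation"]).as_matrix(); t0=o["ee_pos"]
L=[(230.7,200),(231.5,215),(233,240),(235.5,280),(237.5,310),(238,325)]; R_=[(393,200),(392.5,215),(391,240),(389.5,280),(388,310)]
U=[(245,193.5),(265,193.5),(300,193.5),(345,194),(375,195)]
# jar in tool: x_j -> tool y, y_j -> tool x, z_j -> -tool z ; shoulder plane
B=np.array([[0,1,0],[1,0,0],[0,0,-1.]])
def X(q,pt): return t0+T0@(np.r_[q[0],q[1],q[2]]+Ro.from_rotvec(q[3:6]).as_matrix()@B@np.array(pt))
def dist(q,a,b,pts):
    A,Bp=proj(d,[X(q,a),X(q,b)]); n=np.array([-(Bp-A)[1],(Bp-A)[0]]); n/=np.linalg.norm(n); return [(np.array(k)-A)@n for k in pts]
def r(q):
    return np.r_[dist(q,(-42,38,0),(-42,-30,0),L),dist(q,(42,38,0),(42,-30,0),R_),dist(q,(-36,42,0),(30,42,0),U), (q[2]-48)/3, q[3]/.015,q[4]/.015]
q=least_squares(r,[0,-5,48,0,0,0]).x
if __name__=="__main__":
    print(q.round(3),r(q).round(1))
    ax=Ro.from_rotvec(q[3:6]).as_matrix()@np.array([0,0,-1.]); m=q[:3]+28*ax; print("mouth in tool",m.round(2),"world",(t0+T0@m).round(1)," fit mouth in tool",(T0.T@(jm-t0)).round(1),"axis",(T0@ax).round(4),JR[:,2].round(4))
E
python3 jar3.py
```

```text
[ 2.2640e+00 -4.4400e+00  4.1308e+01 -1.0000e-03 -3.0000e-03  5.0000e-03] [ 0.1  0.2  0.2  0.2 -0.   0.4  0.3  0.   0.1 -0.7 -0.8 -0.1 -0.2 -0.4
 -0.1  0.8 -2.2 -0.1 -0.2]
mouth in tool [ 2.34 -4.48 13.31] world [ 619.1 -105.4  150.9]  fit mouth in tool [ 0.3 -1.9 19.9] axis [-0.4728  0.0225  0.8809] [-0.4691  0.019   0.8829]
```

```bash
cat > place.py <<'E'
from jar3 import *
ax=np.array([-0.4712,0.0208,0.8818]); ax/=np.linalg.norm(ax)
xj=JR[:,0]-ax*(JR[:,0]@ax); yw=q[5]  # small extra yaw from w3
M=t0+T0@np.array([1.8,-4.0,14.0]); LD=np.array([-1.0,0,0])  # lid axis in tool (x) relative to grasp point
def pose(h,deg):
    """grasp point h mm above rim on the jar axis, bar deg anticlockwise from home"""
    Th=tool(-ax,xj); T=Th@Ro.from_rotvec([0,0,-np.radians(deg)]).as_matrix()
    return M+ax*h+18.7*T[:,2]-T@LD, T
def where():
    o=sensors.get_obs(); T=Ro.from_rotvec(o["orientation"]).as_matrix(); Th=tool(-ax,xj)
    g=o["ee_pos"]-18.7*T[:,2]+T@LD; J=np.c_[Th[:,1],Th[:,0],ax]
    rv=Ro.from_matrix(Th.T@T).as_euler('zyx',degrees=True)
    print("t",round(o["t"],2),"lid axis pt in jar",(J.T@(g-M)).round(1),"euler zyx rel home",rv.round(1),"F jar",(J.T@o["ft_force"]).round(1),"M",(J.T@o["moment"]).round(2),"q",o["qpos"].round(2),"w",round(o["width"],1))
E
python3 - <<'E'
from place import *
print(M,jm); go(*pose(120,65),"far"); go(*pose(70,65),"near"); where()
E
```

```text
[ 619.83629008 -106.01535544  150.49323781] [ 624.43129683 -107.674863    146.28834854]
far turn [-0.045 -0.5    0.672] shift [-144.5    0.2   56.4] ang 48.1
near turn [-0.045 -0.5    0.672] shift [-144.5    0.2  106.4] ang 48.1
t 14.18 lid axis pt in jar [-122.3   61.5  173.7] euler zyx rel home [-1.044e+02  1.000e-01  2.820e+01] F jar [-0.9  0.8 -1.3] M [ 0.03 -0.15 -0.03] q [-0.11  0.13  2.03  0.    0.98 -1.89] w 19.7
```

```bash
python3 -m handwheel '[[0,0,0,-0.009,-0.1,0.134,1],[0,0,0,-0.009,-0.1,0.134,1],[0,0,0,-0.009,-0.1,0.134,1],[0,0,0,-0.009,-0.1,0.134,1],[0,0,0,-0.009,-0.1,0.136,1],[-45,0,15,0,0,0,1],[-50,0,20,0,0,0,1],[-49,0,20,0,0,0,1],[0,0,0,0,0,0,1]]'; python3 - <<'E'
from place import *
go(*pose(120,65),"far"); go(*pose(62,65),"near"); where()
E
```

```text
t: 15.3
ee_pos: [572.0, -104.7, 237.9]
orientation: [0.63, 2.584, 0.129]
ft_force: [0.0, 0.1, -1.7]
width: 20.1
grasp_force: 30.0
far turn [-0.001 -0.003 -0.001] shift [ 0.4  1.1 -1.7] ang 0.2
near turn [-0.001 -0.003 -0.001] shift [ 0.4  1.1 56.3] ang 0.2
t 15.3 lid axis pt in jar [ -0.   -1.2 118.3] euler zyx rel home [-64.9   0.    0.2] F jar [-0.8  0.1 -1.5] M [ 0.06  0.24 -0.  ] q [-0.25  0.18  2.04  0.23  0.45 -1.53] w 20.1
```

```bash
python3 -m handwheel '[[0.4,1,25,0,-0.002,0,1],[0,0,25,0,0,0,1],[0,0,14,0,0,0,1],[0,0,0,0,0,0,1]]'; python3 - <<'E'
from place import *
where()
E
python3 -m handwheel '[[0,0,4,0,0,0,1],[0,0,0,0,0,0,1]]';python3 - <<'E'
from place import *
where()
E
python3 -m handwheel '[[0,0,3,0,0,0,1],[0,0,0,0,0,0,1]]';python3 - <<'E'
from place import *
where()
E
```

```text
t: 15.8
ee_pos: [598.9, -103.0, 181.5]
orientation: [0.629, 2.585, 0.129]
ft_force: [-0.3, 0.6, -1.8]
width: 19.6
grasp_force: 30.0
t 15.8 lid axis pt in jar [-2.9  1.7 55.9] euler zyx rel home [-65.    0.1   0.2] F jar [-1.2  0.6 -1.5] M [ 0.04  0.26 -0.03] q [-0.24  0.31  2.04  0.28  0.33 -1.57] w 19.6
t: 16.05
ee_pos: [602.2, -103.6, 180.4]
orientation: [0.627, 2.581, 0.129]
ft_force: [-0.2, -0.0, -1.0]
width: 20.2
grasp_force: 30.0
t 16.05 lid axis pt in jar [-0.6  1.2 53.4] euler zyx rel home [-65.   -0.   -0.1] F jar [-0.6 -0.  -0.8] M [0.01 0.21 0.  ] q [-0.24  0.31  2.03  0.29  0.32 -1.58] w 20.2
t: 16.3
ee_pos: [603.7, -103.7, 177.5]
orientation: [0.628, 2.581, 0.129]
ft_force: [0.9, -0.6, -0.8]
width: 19.7
grasp_force: 30.0
t 16.3 lid axis pt in jar [-0.7  1.2 50.2] euler zyx rel home [-65.   0.  -0.] F jar [ 0.4 -0.5 -1.2] M [-0.    0.2   0.07] q [-0.23  0.32  2.03  0.29  0.32 -1.58] w 19.7
```

```bash
cat > w.py <<'E'
from place import *
where()
E
python3 -m handwheel '[[-1.1,-0.8,3,0,0,0,1],[0,0,0,0,0,0,1]]' >/dev/null; python3 w.py; python3 -m handwheel '[[0,0,3,0,0,0,1],[0,0,0,0,0,0,1]]' >/dev/null;python3 w.py;  python3 -m handwheel '[[0,0,2,0,0,0,1],[0,0,0,0,0,0,1]]' >/dev/null;python3 w.py
```

```text
t 16.55 lid axis pt in jar [-0.1 -0.1 46.9] euler zyx rel home [-65.   0.  -0.] F jar [-0.5  1.2 -1.7] M [ 0.01  0.21 -0.02] q [-0.24  0.33  2.03  0.3   0.32 -1.59] w 19.5
t 16.8 lid axis pt in jar [-0.3  0.  43.8] euler zyx rel home [-65.   0.  -0.] F jar [-1.4  0.1 -2.1] M [ 0.05  0.25 -0.02] q [-0.24  0.34  2.03  0.3   0.31 -1.59] w 19.5
t 17.05 lid axis pt in jar [-0.2  0.  41.9] euler zyx rel home [-65.   0.  -0.] F jar [-1.1  0.7 -1.9] M [ 0.06  0.21 -0.09] q [-0.24  0.34  2.03  0.3   0.31 -1.6 ] w 19.5
```

```bash
for i in 1 2 3; do echo; done; python3 -m handwheel '[[0,0,2,0,0,0,1],[0,0,0,0,0,0,1]]' >/dev/null; python3 w.py; python3 -m handwheel '[[0,0,2,0,0,0,1],[0,0,0,0,0,0,1]]' >/dev/null;python3 w.py
```

```text
t 17.3 lid axis pt in jar [-0.2  0.  39.9] euler zyx rel home [-65.   0.  -0.] F jar [ 0.1  0.2 -2.2] M [ 0.    0.25 -0.04] q [-0.24  0.34  2.02  0.3   0.3  -1.6 ] w 19.8
t 17.55 lid axis pt in jar [ 0.1  0.1 39.1] euler zyx rel home [-65.    0.   -0.1] F jar [-3.1  1.3 17.1] M [-0.13  0.77 -0.02] q [-0.23  0.35  2.02  0.31  0.3  -1.6 ] w 20.1
```

```bash
python3 -m handwheel '[[0,0,-0.7,0,0,-0.1,1],[0,0,0,0,0,-0.11,1],[0,0,0,0,0,-0.104,1],[0,0,0,0,0,0,1]]' >/dev/null; python3 w.py; python3 -m handwheel '[[0,0,1.5,0,0,0,1],[0,0,0,0,0,0,1]]' >/dev/null;python3 w.py; python3 -m handwheel '[[0,0,0.8,0,0,0,1],[0,0,0,0,0,0,1]]' >/dev/null;python3 w.py
```

```text
t 18.05 lid axis pt in jar [-0.   0.3 38.8] euler zyx rel home [-82.9   0.   -0. ] F jar [-0.5  0.6 -2.3] M [ 0.02  0.19 -0.05] q [-0.23  0.35  2.02  0.31  0.3  -1.91] w 20.1
t 18.3 lid axis pt in jar [-0.1  0.3 37.1] euler zyx rel home [-82.9   0.   -0. ] F jar [-0.5 -0.4 -1.1] M [0.   0.27 0.04] q [-0.23  0.35  2.02  0.31  0.3  -1.91] w 19.9
t 18.55 lid axis pt in jar [-0.1  0.3 36.4] euler zyx rel home [-83.   0.  -0.] F jar [-0.9 -0.6 -0.8] M [-0.09  0.24 -0.04] q [-0.23  0.35  2.02  0.31  0.3  -1.92] w 19.9
```

```bash
python3 -m handwheel '[[0,0,1.2,0,0,0,1],[0,0,0,0,0,0,1]]' >/dev/null; python3 w.py; python3 -m handwheel '[[0,0,0.8,0,0,0,1],[0,0,0,0,0,0,1]]' >/dev/null;python3 w.py;python3 -m handwheel '[[0,0,0.5,0,0,0,1],[0,0,0,0,0,0,1]]' >/dev/null;python3 w.py
```

```text
t 18.8 lid axis pt in jar [-0.1  0.3 35.1] euler zyx rel home [-83.   0.  -0.] F jar [-1.8 -0.  -1.6] M [-0.11  0.27  0.06] q [-0.23  0.35  2.02  0.31  0.3  -1.92] w 20.0
t 19.05 lid axis pt in jar [-0.1  0.3 34.4] euler zyx rel home [-83.   0.  -0.] F jar [-1.   0.1 -1.4] M [-0.18  0.27 -0.02] q [-0.23  0.36  2.02  0.31  0.29 -1.92] w 19.7
t 19.3 lid axis pt in jar [-0.1  0.3 33.9] euler zyx rel home [-83.   0.  -0.] F jar [-2.6 -1.6 -1. ] M [-0.15  0.34 -0.02] q [-0.23  0.36  2.02  0.31  0.29 -1.92] w 19.9
```

```bash
python3 -m handwheel '[[0,0,0.5,0,0,0,1],[0,0,0,0,0,0,1]]' >/dev/null; python3 w.py; python3 -m handwheel '[[0,0,0.5,0,0,0,1],[0,0,0,0,0,0,1]]' >/dev/null;python3 w.py;python3 -m handwheel '[[0,0,0.5,0,0,0,1],[0,0,0,0,0,0,1]]' >/dev/null;python3 w.py
```

```text
t 19.55 lid axis pt in jar [-0.   0.3 33.4] euler zyx rel home [-83.   0.  -0.] F jar [-0.7 -1.  -1.6] M [-0.12  0.4   0.01] q [-0.23  0.36  2.02  0.31  0.29 -1.92] w 19.7
t 19.8 lid axis pt in jar [-0.   0.3 33.2] euler zyx rel home [-83.   0.  -0.] F jar [-2.2 -0.8  3.9] M [-0.22  0.55 -0.06] q [-0.23  0.36  2.02  0.31  0.29 -1.92] w 19.7
t 20.05 lid axis pt in jar [-0.   0.3 33. ] euler zyx rel home [-83.   0.  -0.] F jar [-2.9 -0.4 10.5] M [-0.27  0.7  -0.03] q [-0.23  0.36  2.02  0.32  0.29 -1.92] w 19.7
```

```bash
python3 -m handwheel '[[0,0,-0.4,0,0,0,1],[0,0,0.5,0,0,0.1,1],[0,0,0.5,0,0,0.1,1],[0,0,0.5,0,0,0.1,1],[0,0,0.5,0,0,0.1,1],[0,0,0,0,0,0,1]]' >/dev/null; python3 w.py; python3 -m handwheel '[[0,0,0.5,0,0,0.1,1],[0,0,0.5,0,0,0.1,1],[0,0,0.5,0,0,0.1,1],[0,0,0,0,0,0,1]]' >/dev/null; python3 w.py
```

```text
t 20.8 lid axis pt in jar [ 0.  -0.5 31.1] euler zyx rel home [-60.   -0.   -0.1] F jar [-3.1 -2.6  5.9] M [-0.78  0.67 -0.02] q [-0.23  0.36  2.02  0.32  0.29 -1.52] w 19.9
t 21.3 lid axis pt in jar [-0.1 -0.9 29.6] euler zyx rel home [-42.8  -0.   -0.1] F jar [-2.2 -3.6  6.2] M [-0.97  0.74 -0.01] q [-0.23  0.37  2.02  0.32  0.29 -1.23] w 19.7
```

```bash
python3 -m handwheel '[[0,0,0.5,0,0,0.1,1],[0,0,0.5,0,0,0.1,1],[0,0,0.5,0,0,0.1,1],[0,0,0,0,0,0,1]]' >/dev/null; python3 w.py; python3 -m handwheel '[[0,0,0.5,0,0,0.1,1],[0,0,0.5,0,0,0.1,1],[0,0,0.5,0,0,0.1,1],[0,0,0,0,0,0,1]]' >/dev/null; python3 w.py
```

```text
t 21.8 lid axis pt in jar [-0.5 -1.  28.1] euler zyx rel home [-25.6  -0.   -0.1] F jar [-3.5 -3.7  6.4] M [-0.95  0.74 -0.1 ] q [-0.23  0.37  2.02  0.32  0.28 -0.93] w 19.9
t 22.3 lid axis pt in jar [-0.8 -1.3 27.3] euler zyx rel home [-8.5 -0.  -0.1] F jar [-4.7 -6.1 17.4] M [-1.16  1.19 -0.12] q [-0.23  0.37  2.02  0.32  0.28 -0.63] w 19.6
```

```bash
python3 -m handwheel '[[0,0,-0.3,0,0,0.08,1],[0,0,0.2,0,0,0.05,1],[0,0,0,0,0,0,1]]' >/dev/null; python3 w.py; python3 -m handwheel '[[0,0,0,0,0,0.035,1],[0,0,0,0,0,0,1]]' >/dev/null; python3 w.py
```

```text
t 22.68 lid axis pt in jar [-0.9 -1.2 27.3] euler zyx rel home [-1.1 -0.  -0.1] F jar [-4.4 -5.  16. ] M [-1.18  1.07  0.34] q [-0.23  0.37  2.02  0.32  0.28 -0.5 ] w 19.7
t 22.93 lid axis pt in jar [-1.  -1.3 27.3] euler zyx rel home [ 0.8 -0.1 -0.1] F jar [-5.1 -5.8 15.4] M [-1.24  1.09  0.66] q [-0.23  0.37  2.02  0.32  0.28 -0.47] w 19.8
```

```bash
for a in 1; do python3 -m handwheel '[[0,0,0,0,0,0.03,1],[0,0,0,0,0,0,1]]' >/dev/null; python3 w.py; python3 -m handwheel '[[0,0,0,0,0,0.03,1],[0,0,0,0,0,0,1]]' >/dev/null; python3 w.py; done
```

```text
t 23.18 lid axis pt in jar [-1.  -1.4 27.2] euler zyx rel home [ 2.5 -0.1 -0.1] F jar [-5.4 -6.6 15. ] M [-1.29  1.06  0.8 ] q [-0.23  0.37  2.02  0.32  0.28 -0.44] w 20.1
t 23.43 lid axis pt in jar [-1.  -1.2 27.2] euler zyx rel home [ 4.3 -0.1 -0.1] F jar [-4.7 -5.1 14.1] M [-1.01  1.01  0.77] q [-0.23  0.37  2.02  0.32  0.28 -0.41] w 20.4
```

```bash
python3 -m handwheel '[[0,0,-0.3,0,0,-0.03,1],[0,0,0,0,0,0,0.6],[0,0,0,0,0,0,0.6],[0,0,0,0,0,0,0.6]]' >/dev/null; python3 w.py; python3 -m handwheel '[[0,0,0,0,0,0,1],[0,0,0,0,0,0,1],[0,0,0,0,0,0,1],[0,0,0,0,0,0,1]]' >/dev/null; python3 w.py
```

```text
t 23.93 lid axis pt in jar [-0.8 -0.5 26.6] euler zyx rel home [ 2.7  0.  -0. ] F jar [ 0.2 -1.2 -0.1] M [-0.11  0.14  0.05] q [-0.23  0.37  2.02  0.32  0.28 -0.44] w 35.0
t 24.43 lid axis pt in jar [-1.  -0.5 26.7] euler zyx rel home [ 2.6  0.  -0. ] F jar [ 0.5  0.6 -2.3] M [-0.05  0.12  0.36] q [-0.23  0.37  2.02  0.32  0.28 -0.44] w 19.7
```

```bash
python3 -m handwheel '[[0,0,0.3,0,0,0.03,1],[0,0,0,0,0,0,1]]' >/dev/null; python3 w.py; python3 -m handwheel '[[0,0,0,0,0,0.03,1],[0,0,0,0,0,0,1]]' >/dev/null; python3 w.py; python3 -m handwheel '[[0,0,0,0,0,-0.04,1],[0,0,0,0,0,0,0.5],[0,0,0,0,0,0,0.5],[0,0,0,0,0,0,0.5],[0,0,-20,0,0,0,0.5],[0,0,-40,0,0,0,0.5],[0,0,-40,0,0,0,0.5],[0,0,0,0,0,0,0.5]]'; python3 snap.py wrist w7; python3 - <<'E'
from place import *
where()
d=load("w7"); a=d["frame"]; h=cv2.cvtColor(a,cv2.COLOR_BGR2HSV); m=cv2.inRange(h,(95,80,30),(130,255,255)); n,lab,st,ce=cv2.connectedComponentsWithStats(m); i=st[1:,4].argmax()+1; print(st[i],ce[i])
print("pred seat, top, bartop",proj(d,[M,M+ax*5,M+ax*36,M+ax*36+31*tool(-ax,xj)[:,0],M+ax*36-31*tool(-ax,xj)[:,0]]).round(0).tolist())
np.save("pics/m.npy",m)
g=cv2.cvtColor(a,cv2.COLOR_BGR2GRAY); ls=cv2.HoughLinesP(cv2.Canny(a,30,90)*(cv2.dilate(m,np.ones((9,9)))>0),1,np.pi/360,25,minLineLength=25,maxLineGap=4); print([] if ls is None else [(l[0].tolist(),round(float(np.degrees(np.arctan2(l[0][3]-l[0][1],l[0][2]-l[0][0]))),1)) for l in ls][:20])
E
```

```text
t 24.68 lid axis pt in jar [-0.6 -0.9 26.7] euler zyx rel home [ 4.4 -0.  -0.1] F jar [ 1.1 -1.7  2.8] M [-0.39  0.13  0.7 ] q [-0.23  0.37  2.02  0.32  0.28 -0.41] w 20.3
t 24.93 lid axis pt in jar [-0.5 -0.9 26.7] euler zyx rel home [ 6.1 -0.  -0.1] F jar [ 1.2 -4.1  5.3] M [-0.63 -0.02  0.79] q [-0.23  0.37  2.02  0.32  0.28 -0.38] w 20.8
t: 25.92
ee_pos: [568.7, -103.5, 247.7]
orientation: [2.047, 1.838, 0.497]
ft_force: [0.0, 0.2, 0.5]
width: 43.8
grasp_force: 0.0
25.975 [ 568.5 -103.4  246.1] [2.0486 1.8391 0.4954] [-0.253  0.157  2.048  0.222  0.461 -0.321] 43.57403266866889 [-0.8  1.   0.3]
t 25.98 lid axis pt in jar [ -0.4  -0.6 127.2] euler zyx rel home [ 3.8 -0.  -0.2] F jar [-0.6  0.9  0.6] M [-0.11  0.15  0.02] q [-0.25  0.16  2.05  0.22  0.46 -0.32] w 43.6
[ 266  182  111   96 6554] [327.81644797 226.38053097]
pred seat, top, bartop [[319.0, 241.0], [319.0, 242.0], [319.0, 257.0], [316.0, 208.0], [323.0, 302.0]]
[([337, 280, 337, 253], -90.0), ([317, 188, 346, 186], -3.9), ([306, 241, 306, 209], -90.0), ([275, 212, 300, 183], -49.2), ([379, 251, 379, 221], -90.0), ([326, 181, 363, 200], 27.2)]
```

```bash
python3 - <<'E'
from h import *
d=load("w7"); a=d["frame"].astype(int)
for y in (190,200,210,220,230,240,250,260,270,280): print(y,"blue-red",[int(v) for v in (a[y,298:346:2,0]-a[y,298:346:2,2])], [int(v) for v in a[y,298:346:2,0]])
g=cv2.cvtColor(d["frame"],cv2.COLOR_BGR2GRAY); ls=cv2.HoughLinesP(cv2.Canny(g,40,120)[120:330,230:430],1,np.pi/360,25,minLineLength=30,maxLineGap=4)
print([((l[0]+[230,120,230,120]).tolist(),round(float(np.degrees(np.arctan2(l[0][3]-l[0][1],l[0][2]-l[0][0]))),1)) for l in ls][:30])
E
```

```text
190 blue-red [49, 51, 53, 66, 82, 92, 96, 103, 97, 100, 102, 101, 100, 101, 103, 102, 100, 97, 91, 83, 78, 73, 73, 75] [125, 129, 132, 150, 173, 185, 198, 203, 198, 198, 206, 202, 201, 205, 210, 207, 206, 199, 194, 181, 174, 173, 171, 173]
200 blue-red [78, 77, 77, 73, 72, 53, 36, 23, 22, 21, 24, 26, 22, 26, 28, 28, 40, 60, 96, 102, 101, 101, 100, 98] [163, 162, 162, 156, 156, 126, 99, 84, 83, 86, 88, 93, 90, 93, 97, 96, 111, 141, 200, 206, 205, 209, 209, 206]
210 blue-red [27, 26, 26, 24, 39, 57, 64, 73, 71, 74, 75, 73, 73, 75, 79, 83, 93, 93, 81, 74, 100, 100, 101, 100] [85, 83, 87, 84, 101, 128, 141, 156, 154, 157, 154, 157, 155, 160, 164, 172, 185, 188, 166, 164, 202, 201, 204, 206]
220 blue-red [29, 28, 28, 27, 47, 62, 72, 82, 86, 84, 86, 85, 88, 87, 93, 89, 95, 103, 97, 75, 101, 103, 103, 104] [85, 84, 86, 85, 110, 134, 149, 166, 168, 168, 172, 172, 174, 174, 179, 180, 185, 199, 187, 160, 200, 204, 203, 203]
230 blue-red [29, 28, 27, 29, 42, 55, 70, 78, 85, 85, 83, 86, 85, 87, 90, 96, 106, 102, 90, 74, 100, 103, 103, 100] [85, 82, 84, 83, 101, 124, 143, 160, 165, 169, 169, 171,
[... 1049 characters left out ...]
84, 85, 80, 77, 86, 89, 88, 93, 91, 92, 92, 95, 98, 95, 103, 118, 118, 106, 116, 117, 118, 118]
[([266, 170, 336, 166], -3.3), ([235, 120, 241, 186], 84.8), ([277, 177, 356, 174], -2.2), ([294, 150, 368, 146], -3.1), ([414, 322, 414, 289], -90.0), ([374, 286, 374, 256], -90.0), ([277, 173, 351, 171], -1.5), ([378, 167, 378, 197], 90.0), ([260, 176, 266, 230], 83.7), ([256, 122, 260, 156], 83.3), ([303, 146, 340, 141], -7.7), ([370, 128, 370, 171], 90.0), ([240, 143, 243, 176], 84.8), ([386, 249, 389, 212], -85.4), ([301, 155, 342, 151], -5.6), ([273, 285, 275, 325], 87.1), ([391, 269, 399, 237], -76.0), ([417, 178, 420, 215], 85.4), ([306, 209, 306, 241], 90.0), ([395, 284, 411, 318], 64.8)]
```

```bash
python3 -m handwheel '[[0,0,-40,0,0,0,0.5],[0,0,0,0,0,0,0.5]]'; python3 -c "
from workcell import ctrl
print(ctrl.close_job())"
```

```text
t: 26.22
ee_pos: [549.8, -102.6, 281.0]
orientation: [2.049, 1.84, 0.495]
ft_force: [0.7, -0.7, -0.1]
width: 43.7
grasp_force: 0.0
the job is handed in; nothing more can be done
None
```

The job is handed in at about 26 s of the 64 s allowed, with no verdict returned: the scoop is in the caddy's larger bay, the blue lid is screwed on until it stopped (bar about 3° off square by my measurement), and the gripper is clear; I inferred the lid's final height from where it stopped and did not measure it.

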